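# Clear the blocked suction handpiece

## Robot

A 6-joint arm with a two-finger parallel gripper is mounted at the origin on a cart in front of the work surface, level with it; the furniture and walls round the work are solid. World frame = base frame: x ahead of the robot, y to its left, z up, the work surface at z = 0. Lengths are in m, angles in degrees, forces in N, time in s.
With the tool pointing down it reaches from about 0.375 to 0.9 m from the base axis. Payload 3.1 kg.
Tool frame: the origin (TCP) lies midway between the tips of the shut fingers; the grasp point (between the pads) lies 19 mm behind it; z points along the fingers, y is the direction in which the jaws open and shut (so a half turn about z gives the same grasp; the last joint's range is limited). The gripper opens to 87 mm and grips with 3 to 60 N. Pads are 19 mm wide; open, the fingers measure 117 mm over their backs; the gripper's body (75 mm by 190 mm) begins 51 mm behind the grasp point.
Start: joints at [-77.836, 30.224, 82.088, -0, 67.689, -10.227], TCP at [0.238, -0.578, 0.223] pointing down, gripper open.
Joint ranges: [-176.69, 176.69], [-43.24, 126.21], [12.49, 139.97], [-82, 262], [0, 151.66], [-163.58, 163.58]. Speed limits (degrees/s): [159.86, 159.86, 180, 180, 180, 180].

## Interface

Orientations are given as a 3x3 rotation matrix whose columns are the frame's x, y, z axes.
In Python, from rig import status, vision, bot, models gives the robot as it stands.
- The arm moves only by the tool send_rows, never from a script. Its argument "moves" is a list of rows, each a list of 7 numbers: the shift along the tool's x, y, z in units of 25 mm (1.0 is 25 mm), then the turn, a rotation vector about the tool's x, y, z in units of 10 degrees (1.0 is 10 degrees), then the closure, from -1 (fully open) to 1 (shut), so that 0 is half open. In form: [[dx, dy, dz, rx, ry, rz, hand], ...]. A call has 1 to 12 rows; each row shifts and turns the commanded pose from where the row before left it, along the tool's axes as they then stand; what a row does not reach is not made up. A row lasts 1/8 s, in which the tool goes at most 62.5 mm and 10.7 degrees, less where a joint would pass 70% of its speed; a pose out of reach is approached as far as the arm can. A call is refused whole if a number of a shift passes 1 or a number of a turn 1, either way. A call with a gripper value outside its range is refused whole. The fingers move at their own pace and stop on an object; the grip force is fixed at half the most. Time passes only in rows, so rows that do not move let the fingers close. It gives the time, the measured TCP pose, the force and the opening at its end, in the units of the state.
- status.read_state(): the state, without advancing time (a new reading comes with each control period).
- vision.capture(name): name is "side" or "top" or "wrist"; returns a dict with "img" (420x560x3 uint8, red, green, blue), "depth" (420x560 float32, m along the optical axis (not along the pixel's ray), 0 where there is no reading), "fx", "fy", "cx", "cy" (pixels), "pose" (4x4, takes a point from camera to world coordinates); the wrist camera has in their place "hand_eye" (4x4, takes a point from camera to tool coordinates, whose origin is the TCP and whose axes are the flange's). Camera axes: x right, y up, looking along -z (the intrinsics and any distortion apply to the point x, -y, -z); pixel columns grow to the right and rows downward; lengths in m; the calibration is good to about 2 mm. A picture is of the moment at which its call begins: read the wrist's pose just before it.
- bot.hand_in(): hands the job in, once; it reports no verdict.
Trained networks look in the newest picture that a camera, given by its name, has taken for a name from the list of things; names that differ only in an ending like _2 or _b are one class to them, and where a whole thing is asked for, a point or a joint stands for the part that bears it (a point fixed in the world has none). Each returns a list of dicts, best first, with "confidence" (0 to 1); they miss things now and then, are a little off and sometimes report something else, mostly with a low value. They report only what shows in the picture. A call takes as long as a camera call. They do not tell look-alikes from the thing itself.
- models.masks_of(camera, name): "mask" (420x560 bool, what is visible of it) and "extent" ([left, top, right, bottom] in pixels, round what is visible of it).
- models.landmark_of(camera, name): "point" ([column, row] in pixels: a listed point, or the origin of a listed thing).
The state is a dict: "time_s": time; "joint_positions": joint angles; "qvel": joint speeds; "tau": joint torques, N m; "position": TCP position; "tcp_rot": TCP orientation; "force": force on the tool from outside, world axes, zero at the start; "moment": the same for the moment, N m; "opening": opening from 0.0 (shut) to 1.0 (fully open).
Only numpy, scipy, OpenCV 4.12 (cv2) and the standard library are available. Lean on these libraries where they do the work, as an engineer would, in place of code of your own. Each camera call takes 0.05 s, during which the arm holds its last target.

## Task

The suction handpiece clamped in its stand is blocked by a set plug of resin. Bring the kidney dish under its tip end, swing the valve lever fully open (in line with the tube), then run the clearing rod in from the hose end until it comes out at the tip, so that the plug drops into the dish. Draw the rod right out and lay it flat on the trolley top, leaving the valve open, the dish standing with the plug in it, and the things round about where they are.

Things in the scene. Friction and masses are not known exactly. Their poses are not given: they have to be found in the camera images.
- suction_stand: suction handpiece (grey and steel tube, 110 mm long) clamped level in a heavy grey stand that does not move. Origin on the trolley top under the middle of the tube; own x runs along the bore from the hose end to the tip end, z up. Bore straight, 14 mm wide, axis 64 mm up. Barrel 25 to 26 mm wide (32 mm round the valve); its front 55 mm overhang the top freely (underside 50 mm up). Base plate 88 x 76 x 15 mm from x = -90 to -2 mm. Tube top 77 to 79 mm up; valve cap 88 mm up.
- hose_mouth (a point): centre of the steel hose-end mouth, barbed outside, 55 mm behind the stand's origin along -x, 64 mm up; a cone narrows from 20 to 14 mm in the first 7 mm
- tip_mouth (a point): centre of the open tip-end mouth (knurled steel collar, 26 mm wide), 55 mm ahead of the origin along the stand's +x, 64 mm up
- valve (a joint): shut-off valve, rad: 0 = shut (lever square to the tube, along the stand's -y), 1.571 = open at its stop (lever along the tube toward the tip end). Turns about an upright axis at the stand's x = -15 mm, y = 0, anticlockwise from above; stiff, about 1.5 N at the tab, and stays where it is left. Until it is open its drum blocks the bore between 1 and 29 mm behind the stand's origin (x = -1 to -29 mm).
- valve_tab (a point): top centre of the upright thumb tab at the end of the valve lever, 37 mm from the lever's axis, 99.5 mm up; tab 14 mm wide across the lever, 8 mm along it, 17 mm tall (83 to 100 mm up); lever arm 11 mm wide, 5 mm thick, 83 to 88 mm up
- plug: the stuck off-white plug, a cylinder 13 mm wide and 16 mm long along own x, 12 g; origin at its centre. It sits deep in the bore ahead of the valve, 12 to 40 mm from the stand's origin toward the tip, held by a rubber lip; takes some 5 to 12 N to push
- clearing_rod: clearing rod, 202 mm long, 85 g: straight steel shaft 9 mm thick and 128 mm long, on a square grey ribbed grip 16 x 16 x 70 mm with a 4 mm end cap; lies on the trolley top. Origin on the underside at the shoulder where grip and shaft meet; own x toward the shaft's tip, z up, shaft axis 8 mm above the origin. Balances some 20 mm behind the shoulder. The grip does not enter the bore: with it at the hose mouth the tip stands 18 mm out of the tip mouth.
- rod_tip (a point): centre of the rod's tip face, 128 mm ahead of the shoulder
- rod_grip (a point): middle of the rod's square grip, on its axis, 35 mm behind the shoulder
- kidney_dish: steel kidney dish, loose, 75 mm (own x) by 162 mm (own y), 29 mm tall, 140 g; origin under its middle, on the trolley top. Floor 4 mm thick; inner floor about 50 x 140 mm. The nearly straight long wall lies 34 mm from the origin along +x between y = -45 and +30 mm (about 8 mm thick with its flare, rim 29 mm up) and can be pinched from above
- dropper_bottle: brown dropper bottle, 33 mm wide, 102 mm tall, standing beside the valve on the side away from the lever; bystander, origin under its middle
- gauze_packet: flat carton of gauze, 86 x 85 x 19 mm, lying flat; bystander, origin under its middle
- tweezers: steel tweezers 153 x 21 x 9 mm, lying beside the rod's shaft; long axis along own x; bystander, origin under its middle
- timer: white timer, 62 x 62 x 21 mm, lying flat; bystander, origin under its middle
- cotton_jar: lidded glass jar of cotton rolls, 72 mm wide, 96 mm tall; bystander, origin under its middle
- bur_block: blue bur block with a clear lid, 46 x 62 x 34 mm, standing off to the side of the place for the dish; bystander, origin under its middle
- contra_angle: dental handpiece, 114 x 26 x 17 mm, lying; long axis along own x; bystander, origin under its middle
Mind the look-alikes: they are no part of the job. Of the things that look like the suction_stand, the larger one is meant.

How it is judged:
By the outcome, as a careful person would: the job done as asked, in the order asked, and still so for the second after the job is handed in, with the robot touching nothing.
It also fails if it takes over 69 s, if anything falls off the work surface, if the arm or the gripper's body presses on something with over 40 N, if the wrist force passes 120 N, or if a joint passes its speed limit or range.

## Working session

There is one attempt and no reset: what is moved stays moved. The work goes in short steps, Python scripts to look and compute and a tool call to move; the robot and the scene stay as the last step left them, time stands still between calls to the robot, and variables do not carry over. Pictures are saved under pics/ and viewed, and the job is handed in when it is done.

Besides the shell and the picture viewer there is one more tool, called after "Request:" in YAML: its name, and indented under it one key for each argument. send_rows: Moves the arm, as the interface text tells. Its arguments: {"type":"object","properties":{"moves":{"type":"array"}},"required":["moves"]}

```bash
ls; mkdir -p pics; python3 - <<'E'
from rig import status, vision, bot, models
import cv2, numpy as np
s=status.read_state(); print(s)
for n in ["side","top","wrist"]:
    c=vision.capture(n); cv2.imwrite(f"pics/{n}0.png",c["img"][:,:,::-1]); 
    print(n,c["fx"],c["fy"],c["cx"],c["cy"],[k for k in c]); print(np.round(c.get("pose",c.get("hand_eye")),4))
E
```

```text
pics
{'time_s': 0.0, 'joint_positions': array([-7.78356285e+01,  3.02797537e+01,  8.21577753e+01,  1.84847009e-04,
        6.76887597e+01, -1.02265819e+01]), 'qvel': array([ 0.04357547,  0.03323879, -0.03071406,  0.03524042,  0.00139823,
       -0.01571474]), 'tau': array([-1.33608879e-03, -4.40036559e+01, -1.76592118e+01,  6.32473198e-02,
        5.81236265e-02, -1.57871523e-04]), 'position': array([ 0.23795356, -0.57712442,  0.22155548]), 'tcp_rot': array([[ 9.24606749e-01,  3.80922757e-01, -4.61534213e-04],
       [ 3.80922833e-01, -9.24604321e-01,  2.15528968e-03],
       [ 3.94262359e-04, -2.16860430e-03, -9.99997571e-01]]), 'force': array([-0.53452555,  0.8642062 ,  0.0831377 ]), 'moment': array([-0.00566266,  0.02444089,  0.00079551]), 'opening': 0.9994163837982415}
side 460.7768399866735 460.7768399866735 276.2701960630164 211.41202259024413 ['img', 'depth', 'fx', 'fy', 'cx', 'cy', 'pose']
[[-0.9977  0.0107 -0.0674  0.4934]
 [-0.064  -0.4891  0.8699  0.9854]
 [-0.0237  0.8722  0.4886  0.6364]
 [ 0.      0.      0.      1.    ]]
top 427.2810241183655 427.2810241183655 272.54564236041 207.80369357479339 ['img', 'depth', 'fx', 'fy', 'cx', 'cy', 'pose']
[[-0.0049  0.9916 -0.1294  0.418 ]
 [-0.9998 -0.0024  0.0191  0.0269]
 [ 0.0186  0.1294  0.9914  1.2379]
 [ 0.      0.      0.      1.    ]]
wrist 362.96871688248365 362.96871688248365 278.99276854383993 211.2574166734057 ['img', 'depth', 'fx', 'fy', 'cx', 'cy', 'hand_eye']
[[ 5.000e-04  9.626e-01  2.709e-01  7.400e-02]
 [ 1.000e+00 -5.000e-04  0.000e+00  4.000e-04]
 [ 2.000e-04  2.709e-01 -9.626e-01 -1.623e-01]
 [ 0.000e+00  0.000e+00  0.000e+00  1.000e+00]]
```

View pics/top0.png

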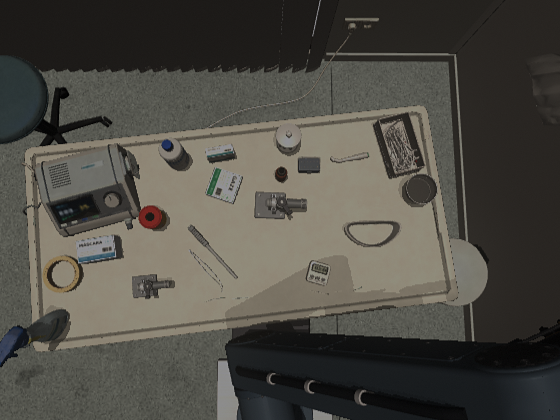

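View pics/side0.png

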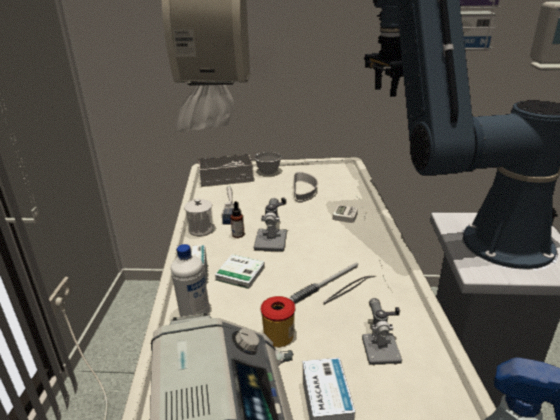

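```bash
cat > h.py <<'E'
from rig import status, vision, bot, models
import cv2, numpy as np
def cap(n):
    s=status.read_state(); c=vision.capture(n)
    if n=="wrist":
        T=np.eye(4); T[:3,:3]=s["tcp_rot"]; T[:3,3]=s["position"]; c["pose"]=T@c["hand_eye"]
    return c
def ray(c,u,v):
    d=np.array([(u-c["cx"])/c["fx"],-(v-c["cy"])/c["fy"],-1.0]); return c["pose"][:3,:3]@d, c["pose"][:3,3]
def atz(c,u,v,z):
    d,o=ray(c,u,v); return o+d*(z-o[2])/d[2]
def cloud(c):
    v,u=np.mgrid[0:420,0:560]; z=c["depth"]
    P=np.stack([(u-c["cx"])/c["fx"]*z,-(v-c["cy"])/c["fy"]*z,-z],-1)
    return P@c["pose"][:3,:3].T+c["pose"][:3,3]
def proj(c,p):
    q=np.linalg.inv(c["pose"])@np.r_[p,1]; return c["cx"]+c["fx"]*q[0]/-q[2], c["cy"]-c["fy"]*q[1]/-q[2]
E
python3 - <<'E'
from h import *
for n in ["top","side"]:
    c=cap(n)
    W=cloud(c)
    for t,z in [("suction_stand",0),("hose_mouth",.064),("tip_mouth",.064),("valve_tab",.0995),("clearing_rod",0),("rod_tip",.008),("rod_grip",.008),("kidney_dish",0),("dropper_bottle",0),("gauze_packet",0),("tweezers",0),("timer",0),("cotton_jar",0),("bur_block",0),("contra_angle",0)]:
        print(n,t,[(np.round(d["point"]).astype(int).tolist(),round(d["confidence"],2),np.round(atz(c,*d["point"],z)[:2],4).tolist()) for d in models.landmark_of(n,t)[:3]])
E
```

```text
top suction_stand [([159, 284], 0.94, [0.3608, 0.3263]), ([287, 202], 0.61, [0.5951, -0.0391])]
top hose_mouth [([268, 202], 0.93, [0.5877, 0.0155]), ([140, 290], 0.7, [0.3492, 0.3609])]
top tip_mouth [([171, 284], 0.91, [0.3641, 0.2797]), ([312, 206], 0.83, [0.5749, -0.1047])]
top valve_tab [([291, 213], 0.44, [0.5524, -0.0437]), ([146, 296], 0.42, [0.3356, 0.3363])]
top clearing_rod [([205, 243], 0.85, [0.4765, 0.1989]), ([282, 175], 0.58, [0.6772, -0.0247])]
top rod_tip [([238, 279], 0.73, [0.3742, 0.1028])]
top rod_grip [([200, 238], 0.53, [0.4902, 0.2123])]
top kidney_dish [([371, 234], 0.75, [0.5016, -0.2838])]
top dropper_bottle [([281, 174], 0.54, [0.6799, -0.0212])]
top gauze_packet [([223, 181], 0.73, [0.6582, 0.1492])]
top tweezers []
top timer [([317, 273], 0.91, [0.3913, -0.1228])]
top cotton_jar [([287, 140], 0.89, [0.7824, -0.0399])]
top bur_block [([308, 167], 0.76, [0.7025, -0.102])]
top contra_angle [([349, 156], 0.67, [0.7362, -0.225])]
side suction_stand [([378, 333], 0.97, [0.3575, 0.3218]), ([270, 236], 0.84, [0.5881, -0.0187])]
side hose_mouth [([269, 223], 0.9
[... 454 characters left out ...]
54, 0.112])]
side rod_grip [([301, 292], 0.89, [0.5051, 0.2138]), ([240, 234], 0.23, [0.6654, -0.0102])]
side kidney_dish [([302, 192], 0.86, [0.5107, -0.2668])]
side dropper_bottle [([240, 235], 0.88, [0.6687, -0.0214])]
side gauze_packet [([240, 274], 0.95, [0.6452, 0.145]), ([228, 197], 0.62, [0.7328, -0.2324])]
side tweezers [([240, 273], 0.57, [0.6458, 0.142]), ([349, 286], 0.5, [0.4018, 0.1813])]
side timer [([344, 218], 0.6, [0.3933, -0.1144]), ([348, 289], 0.23, [0.4036, 0.1909])]
side cotton_jar [([199, 229], 0.7, [0.7817, -0.0494])]
side bur_block [([227, 217], 0.54, [0.7154, -0.1113])]
side contra_angle [([228, 196], 0.63, [0.7335, -0.2409]), ([269, 221], 0.27, [0.5982, -0.0917])]
```

```bash
python3 - <<'E'
from h import *
for n in ["top","side"]:
    c=cap(n); W=cloud(c)
    for t in ["kidney_dish","suction_stand","clearing_rod","tweezers","bur_block","dropper_bottle","timer"]:
        for d in models.masks_of(n,t)[:2]:
            m=d["mask"]&(c["depth"]>0); P=W[m]; 
            if len(P)<5: continue
            P=P[P[:,2]>0.004]
            r=cv2.minAreaRect((P[:,:2]*1000).astype(np.float32))
            print(n,t,round(d["confidence"],2),len(P),"minrect",np.round(r[0],1),np.round(r[1],1),round(r[2],1),"z",np.round(np.percentile(P[:,2],[5,50,98]),3),"xy",np.round(np.percentile(P[:,:2],[2,98],axis=0),3).tolist())
c=cap("top"); i=c["img"][120:300,180:460]; cv2.imwrite("pics/topz.png",cv2.resize(i,None,fx=2.8,fy=2.8,interpolation=cv2.INTER_CUBIC)[:,:,::-1])
E
```

```text
top kidney_dish 0.74 430 minrect [ 506.9 -286. ] [168.3  76.6] 90.0 z [0.006 0.023 0.033] xy [[0.469, -0.358], [0.54, -0.205]]
top kidney_dish 0.46 1028 minrect [588.2 -21.6] [151.4  80.7] 89.9 z [0.011 0.018 0.091] xy [[0.551, -0.084], [0.624, 0.054]]
top suction_stand 0.94 1012 minrect [587.3 -14.9] [145.3  78.1] 87.3 z [0.011 0.018 0.09 ] xy [[0.551, -0.082], [0.624, 0.054]]
top suction_stand 0.73 631 minrect [360.8 343.4] [ 59.3 112. ] 5.4 z [0.008 0.016 0.072] xy [[0.33, 0.289], [0.388, 0.398]]
top clearing_rod 0.51 246 minrect [455.1 176.4] [198.3  16.1] 42.8 z [0.009 0.014 0.021] xy [[0.386, 0.116], [0.526, 0.242]]
top bur_block 0.79 337 minrect [ 704.1 -101.8] [41.9 62.8] 4.4 z [0.017 0.034 0.04 ] xy [[0.685, -0.131], [0.724, -0.072]]
top dropper_bottle 0.33 1003 minrect [586.4 -16.7] [143.3  76.7] 88.4 z [0.011 0.018 0.091] xy [[0.551, -0.082], [0.623, 0.051]]
top dropper_bottle 0.31 603 minrect [775.1 -40.8] [66.4 70.1] 43.5 z [0.022 0.078 0.096] xy [[0.743, -0.071], [0.807, -0.008]]
top timer 0.66 464 minrect [ 392.1 -124.7] [63. 63.] 71.4 z [0.012 0.019 0.024] xy [[0.363,
[... 455 characters left out ...]
] [200.1  17.7] 42.1 z [0.006 0.012 0.017] xy [[0.386, 0.116], [0.523, 0.245]]
side tweezers 0.59 156 minrect [409.  197.9] [137.6  14.9] 42.7 z [0.004 0.007 0.01 ] xy [[0.362, 0.154], [0.457, 0.243]]
side bur_block 0.5 193 minrect [ 709.3 -101.2] [27.9 68.1] 1.1 z [0.009 0.033 0.036] xy [[0.697, -0.134], [0.722, -0.068]]
side dropper_bottle 0.57 369 minrect [670.6 -12. ] [32.9 25.6] 17.6 z [0.008 0.048 0.095] xy [[0.656, -0.021], [0.687, -0.001]]
side dropper_bottle 0.48 876 minrect [807.4 -68.1] [ 65.9 160.7] 46.2 z [0.01  0.056 0.089] xy [[0.742, -0.06], [0.805, -0.005]]
side timer 0.58 308 minrect [ 391.  -121.2] [59.8 59.6] 76.9 z [0.007 0.018 0.021] xy [[0.362, -0.149], [0.421, -0.09]]
```

View pics/topz.png

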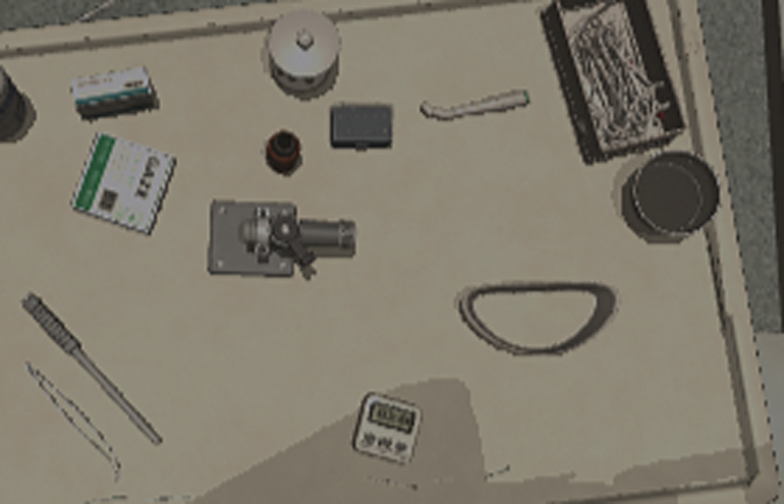

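Request:
send_rows:
  moves:
    - [0,0,0,0,0,-0.966,-1]
    - [0,0,0,0,0,-0.966,-1]
    - [0,0,0,0,0,-0.966,-1]
    - [0,0,0,0,0,-0.966,-1]
    - [0,0,0,0,0,-0.966,-1]
    - [0,0,0,0,0,-0.966,-1]
    - [0,0,0,0,0,-0.966,-1]

```text
time_s: 3.48
position: [0.2381, -0.5778, 0.2225]
tcp_rot: [[-0.006, 1.0, -0.0], [1.0, 0.006, 0.0], [0.0, -0.0, -1.0]]
force: [-1.0, -0.2, -0.5]
opening: 0.995
```

Request:
send_rows:
  moves:
    - [0.99,1,0,0,0,0,-1]
    - [0.99,1,0,0,0,0,-1]
    - [0.99,1,0,0,0,0,-1]
    - [0.99,1,0,0,0,0,-1]
    - [0.99,1,0,0,0,0,-1]
    - [0.99,1,0,0,0,0,-1]
    - [0.99,1,0,0,0,0,-1]
    - [0.99,1,0,0,0,0,-1]
    - [0.99,1,0,0,0,0,-1]
    - [0.99,1,0,0,0,0,-1]
    - [0.99,1,0,0,0,0,-1]
    - [0.99,1,0,0,0,0,-1]

```text
time_s: 4.97
position: [0.5389, -0.28, 0.2226]
tcp_rot: [[-0.0, 1.0, 0.0], [1.0, 0.0, -0.0], [-0.0, 0.0, -1.0]]
force: [-0.1, 0.3, -0.3]
opening: 1.001
```

```bash
cat >> h.py <<'E'
def save(c,f): cv2.imwrite("pics/"+f+".png",c["img"][:,:,::-1])
E
python3 - <<'E'
from h import *
c=cap("wrist"); save(c,"w1"); W=cloud(c); np.save("w1.npy",W)
s=status.read_state();print(s["position"],s["time_s"])
d=models.masks_of("wrist","kidney_dish")[0]; m=d["mask"]; P=W[m]; P=P[(P[:,2]>.005)]
r=cv2.minAreaRect((P[:,:2]*1000).astype(np.float32)); print(d["confidence"],r)
H=P[P[:,2]>0.024]
for y in np.arange(-.37,-.19,.01):
    q=H[abs(H[:,1]-y)<.003]
    if len(q): 
        f=q[q[:,0]>.51]
        if len(f): print(round(y,3), f[:,0].min().round(4), f[:,0].max().round(4), q[:,0].min().round(4), q[:,2].max().round(4))
E
```

```text
[ 0.54178023 -0.27661967  0.22273838] 5.025Traceback (most recent call last):
  File "<stdin>", line 4, in <module>
IndexError: list index out of range
```

View pics/w1.png

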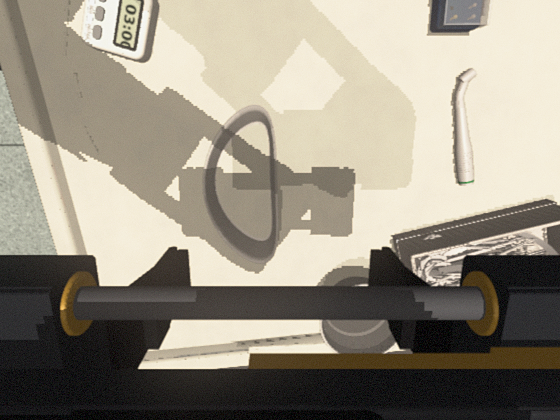

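```bash
python3 - <<'E'
from h import *
c=cap("wrist"); W=cloud(c); s=status.read_state();print(s["position"],s["time_s"])
P=W[100:275,190:300].reshape(-1,3); print("table z",np.median(W[200:240,100:150,2]))
P=P[(P[:,2]>.006)]
r=cv2.minAreaRect((P[:,:2]*1000).astype(np.float32)); print(r)
H=P[P[:,2]>0.022]
for y in np.arange(-.37,-.19,.01):
    q=H[abs(H[:,1]-y)<.003]
    if len(q): 
        f=q[q[:,0]>.51]
        if len(f): print(round(y,3), f[:,0].min().round(4), f[:,0].max().round(4), q[:,0].min().round(4), q[:,2].max().round(4))
for n in ("wrist",):
  print(models.landmark_of(n,"kidney_dish"),[ (d["confidence"],d["extent"]) for d in models.masks_of(n,"kidney_dish")])
E
```

```text
[ 0.5388863  -0.27961206  0.22249526] 5.125
table z 0.0018045712978111694
((499.9270935058594, -282.8583984375), (161.63632202148438, 75.86905670166016), 88.49320220947266)
-0.36 0.51 0.5312 0.5026 0.0309
-0.35 0.5267 0.5344 0.488 0.0311
-0.34 0.5321 0.5364 0.4812 0.0307
-0.33 0.5332 0.5364 0.4744 0.0313
-0.32 0.5343 0.5364 0.4694 0.0311
-0.31 0.5332 0.5364 0.466 0.0307
-0.3 0.5332 0.5364 0.4633 0.0309
-0.29 0.5333 0.5364 0.4618 0.0307
-0.28 0.5322 0.5364 0.4624 0.0314
-0.27 0.5322 0.5354 0.4627 0.0314
-0.26 0.5322 0.5353 0.4643 0.0309
-0.25 0.5313 0.5353 0.4667 0.0308
-0.24 0.5313 0.5344 0.4711 0.0305
-0.23 0.5304 0.5334 0.4766 0.0312
-0.22 0.5274 0.5315 0.4836 0.0308
-0.21 0.5103 0.5286 0.4935 0.0313
-0.2 0.5116 0.5183 0.5116 0.0298
[] [(0.51, [452.0, 69.7, 475.7, 188.5])]
```

Request:
send_rows:
  moves:
    - [-0.74,-0.08,0.9,0,0,0,0]
    - [-0.74,-0.08,0.9,0,0,0,0]
    - [0,0,1,0,0,0,0]
    - [0,0,1,0,0,0,0]
    - [0,0,1,0,0,0,0]
    - [0,0,1,0,0,0,0]
    - [0,0,1,0,0,0,0]
    - [0,0,0.8,0,0,0,0]
    - [0,0,0.5,0,0,0,0]
    - [0,0,0.3,0,0,0,0]
    - [0,0,0,0,0,0,0]

```text
time_s: 6.6
position: [0.534, -0.3178, 0.0124]
tcp_rot: [[-0.0, 1.0, -0.0], [1.0, 0.0, 0.0], [0.0, -0.0, -1.0]]
force: [-0.7, 0.0, -0.6]
opening: 0.5
```

```bash
python3 - <<'E'
from h import *
c=cap("wrist"); save(c,"w2"); s=status.read_state();print(s["position"],s["time_s"],s["force"],s["opening"])
E
```

```text
[ 0.53430597 -0.31801841  0.01287117] 6.65 [ 0.28147035  0.16342609 -0.62070246] 0.4983320488707251
```

View pics/w2.png

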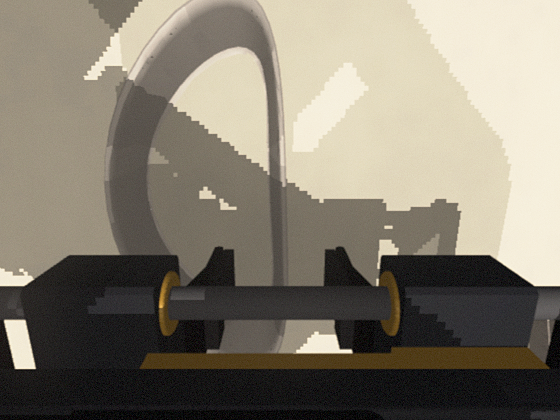

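Request:
send_rows:
  moves:
    - [0,0,0,0,0,0,1]
    - [0,0,0,0,0,0,1]
    - [0,0,0,0,0,0,1]
    - [0,0,0,0,0,0,1]
    - [0,0,-0.1,0,0,0,1]
    - [0,0,-0.1,0,0,0,1]
    - [0,0,-0.1,0,0,0,1]

```text
time_s: 7.52
position: [0.5329, -0.3173, 0.0202]
tcp_rot: [[-0.001, 1.0, -0.002], [1.0, 0.001, 0.001], [0.001, -0.002, -1.0]]
force: [-2.3, -0.1, 2.4]
opening: 0.031
```

```bash
python3 - <<'E'
from h import *
c=cap("wrist"); save(c,"w3"); s=status.read_state();print(s["position"],s["time_s"],s["force"],s["opening"])
W=cloud(c); P=W[0:240,90:300].reshape(-1,3);P=P[P[:,2]>.02]
print(np.round(P[np.argmax(P[:,1])],3), [ (round(y,2),np.round(np.percentile(P[abs(P[:,1]-y)<.004][:,2],[90,99]),4)) for y in np.arange(-.29,-.2,.02)])
c=cap("top"); W=cloud(c); B=W[180:225,250:312]; np.save("st.npy",B)
E
```

```text
[ 0.53333932 -0.31758297  0.0205021 ] 7.575 [-2.46690018 -0.21871015  2.72419458] 0.03108990857112931
[ 0.502 -0.205  0.032] [(np.float64(-0.29), array([0.0359, 0.0371])), (np.float64(-0.27), array([0.036, 0.037])), (np.float64(-0.25), array([0.0361, 0.0372])), (np.float64(-0.23), array([0.0356, 0.0374])), (np.float64(-0.21), array([0.035 , 0.0366]))]
```

View pics/w3.png

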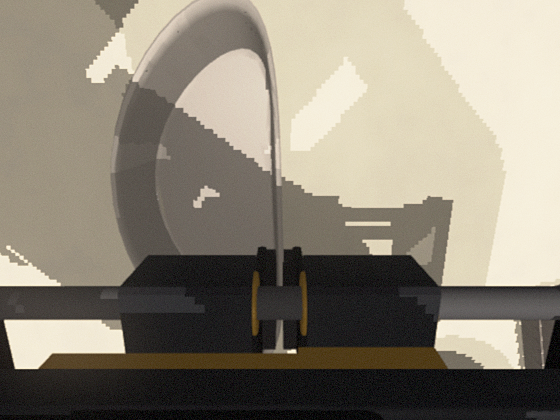

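```bash
python3 - <<'E'
from h import *
B=np.load("st.npy").reshape(-1,3); B=B[np.isfinite(B).all(1)]
p=B[(B[:,2]>.011)&(B[:,2]<.023)]; p=p[(p[:,0]>.54)&(p[:,0]<.64)&(p[:,1]>-.04)]
print(len(p),cv2.minAreaRect((p[:,:2]*1000).astype(np.float32)))
t=B[(B[:,2]>.055)&(B[:,2]<.085)&(abs(B[:,0]-.587)<.03)&(B[:,1]<-.045)]
print(len(t),np.round([t.min(0),t.max(0)],4))
for y in np.arange(-.1,-.04,.01):
    q=t[abs(t[:,1]-y)<.005]
    if len(q): print(round(y,2),q[:,0].min().round(4),q[:,0].max().round(4),q[:,2].max().round(4),q[q[:,2].argmax(),0].round(4))
t=B[(B[:,2]>.089)]; print(np.round(t,3))
E
```

```text
530 ((587.0680541992188, 11.43515396118164), (87.42841339111328, 75.41213989257812), 88.20719146728516)
147 [[ 0.5703 -0.0881  0.0611]
 [ 0.5976 -0.046   0.0825]]
-0.09 0.572 0.5944 0.0797 0.5877
-0.08 0.5703 0.5949 0.0791 0.5878
-0.07 0.5726 0.5952 0.0808 0.5876
-0.06 0.5726 0.5947 0.0805 0.5821
-0.05 0.5725 0.5976 0.0825 0.5874
[[ 0.418  0.027  1.238]
 [ 0.418  0.027  1.238]
 [ 0.418  0.027  1.238]
 [ 0.418  0.027  1.238]
 [ 0.418  0.027  1.238]
 [ 0.418  0.027  1.238]
 [ 0.418  0.027  1.238]
 [ 0.418  0.027  1.238]
 [ 0.597 -0.018  0.091]
 [ 0.598 -0.024  0.089]
 [ 0.595 -0.024  0.089]
 [ 0.592 -0.01   0.09 ]
 [ 0.592 -0.018  0.091]
 [ 0.592 -0.021  0.092]
 [ 0.592 -0.024  0.09 ]
 [ 0.592 -0.029  0.092]
 [ 0.418  0.027  1.238]
 [ 0.589 -0.016  0.091]
 [ 0.589 -0.018  0.092]
 [ 0.589 -0.021  0.091]
 [ 0.589 -0.024  0.089]
 [ 0.589 -0.029  0.091]
 [ 0.586 -0.01   0.091]
 [ 0.586 -0.016  0.09 ]
 [ 0.586 -0.018  0.094]
 [ 0.586 -0.026  0.09 ]
 [ 0.586 -0.029  0.094]
 [ 0.586 -0.032  0.089]
 [ 0.583 -0.01   0.092]
 [ 0.584 -0.013  0.089]
 [ 0.583 -0.021  0.091]
 [ 0.584 -0.024  0.09 ]

[... 236 characters left out ...]
91]
 [ 0.418  0.027  1.238]
 [ 0.573 -0.034  0.09 ]
 [ 0.57  -0.032  0.091]
 [ 0.567 -0.032  0.092]
 [ 0.567 -0.034  0.091]
 [ 0.567 -0.037  0.09 ]
 [ 0.562 -0.034  0.091]
 [ 0.56  -0.042  0.101]
 [ 0.56  -0.044  0.101]
 [ 0.558 -0.036  0.102]
 [ 0.557 -0.039  0.102]
 [ 0.558 -0.042  0.101]
 [ 0.558 -0.045  0.099]
 [ 0.558 -0.047  0.1  ]
 [ 0.418  0.027  1.238]
 [ 0.555 -0.034  0.098]
 [ 0.555 -0.037  0.098]
 [ 0.555 -0.039  0.102]
 [ 0.555 -0.042  0.098]
 [ 0.555 -0.044  0.1  ]
 [ 0.556 -0.048  0.09 ]
 [ 0.553 -0.034  0.091]
 [ 0.552 -0.036  0.1  ]
 [ 0.552 -0.039  0.1  ]
 [ 0.552 -0.042  0.1  ]
 [ 0.55  -0.037  0.098]
 [ 0.55  -0.039  0.093]
 [ 0.418  0.027  1.238]
 [ 0.418  0.027  1.238]]
```

Request:
send_rows:
  moves:
    - [0.3,0.15,0,0,0,0,1]
    - [0.6,0.3,0,0,0,0,1]
    - [0.7,0.35,0,0,0,0,1]
    - [0.8,0.4,0,0,0,0,1]
    - [0.8,0.4,0,0,0,0,1]
    - [0.8,0.4,0,0,0,0,1]
    - [0.8,0.4,0,0,0,0,1]
    - [0.7,0.36,0,0,0,0,1]
    - [0.6,0.3,0,0,0,0,1]
    - [0.3,0.2,0,0,0,0,1]
    - [0.2,0.1,0,0,0,0,1]
    - [0,0,0,0,0,0,1]

```text
time_s: 9.12
position: [0.6181, -0.1526, 0.0201]
tcp_rot: [[0.0, 1.0, 0.0], [1.0, -0.0, 0.0], [0.0, 0.0, -1.0]]
force: [-2.1, -1.9, 2.9]
opening: 0.03
```

```bash
python3 - <<'E'
from h import *
c=cap("wrist"); save(c,"w4"); s=status.read_state();print(s["position"],s["time_s"],s["force"],s["opening"])
E
```

```text
[ 0.61800528 -0.15284862  0.02006649] 9.175 [-1.91795587 -1.05276673  4.3186461 ] 0.030663318623169015
```

View pics/w4.png

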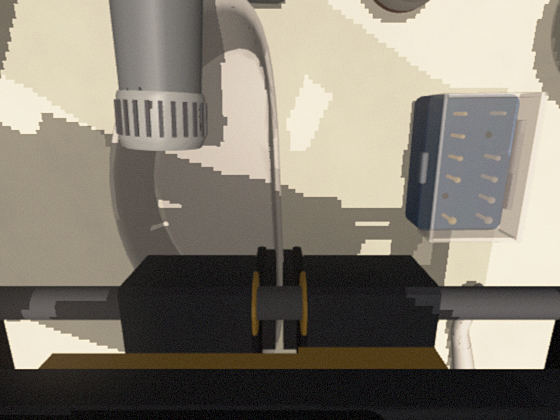

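```bash
python3 - <<'E'
from h import *
c=cap("wrist"); W=cloud(c); s=status.read_state(); print(s["force"])
t=W[85:150,100:215].reshape(-1,3); t=t[(t[:,2]>.06)&(t[:,2]<.085)]
print(np.round([np.percentile(t,1,axis=0),np.percentile(t,99,axis=0)],4), t[t[:,2].argmax()])
for r in (20,50,80,100,125,140):
    q=W[r,90:230]; q=q[(q[:,2]>.064)&(q[:,2]<.09)]; print(r,np.round([q[:,0].min(),q[:,0].max(),q[:,1].mean(),q[:,2].max()],4))
for r in (150,180,200,220,240):
    q=W[r,90:300]; print(r,np.round(q[::15,[0,2]]*1000).astype(int).tolist())
E
```

```text
[-1.36758424 -1.72094907  3.3518888 ]
[[ 0.5699 -0.0904  0.0642]
 [ 0.5949 -0.0727  0.0785]] [ 0.58167252 -0.08026737  0.07977456]
20 [ 0.5712  0.5951 -0.0561  0.0781]
50 [ 0.5709  0.5945 -0.0636  0.0779]
80 [ 0.5718  0.5942 -0.0713  0.0774]
100 [ 0.5697  0.5947 -0.0768  0.0783]
125 [ 0.5694  0.5949 -0.0837  0.0787]
140 [ 0.5705  0.5941 -0.0879  0.0783]
150 [[525, 2], [532, 2], [550, 27], [553, 18], [557, 8], [562, 2], [569, 2], [577, 4], [585, 5], [592, 7], [599, 5], [607, 7], [614, 16], [621, 2]]
180 [[523, 2], [530, 1], [549, 26], [551, 15], [554, 5], [561, 1], [568, 3], [576, 4], [584, 5], [592, 6], [599, 7], [606, 7], [614, 8], [621, 1]]
200 [[521, 2], [529, 1], [547, 26], [551, 17], [554, 6], [560, 3], [568, 3], [576, 4], [583, 4], [591, 6], [599, 6], [606, 7], [614, 8], [621, 1]]
220 [[520, 2], [527, 1], [547, 26], [550, 19], [554, 9], [559, 1], [567, 2], [575, 3], [583, 5], [591, 6], [598, 6], [606, 6], [614, 8], [621, 3]]
240 [[518, 2], [526, 1], [534, 2], [551, 23], [555, 15], [560, 7], [566, 2], [574, 4], [582, 5], [590, 4], [598, 6], [606, 7], [614, 7], [621, 2]]
```

Request:
send_rows:
  moves:
    - [0,0,0.1,0,0,0,1]
    - [0,0,0.1,0,0,0,1]
    - [0,0,0.08,0,0,0,1]
    - [0,0,0,0,0,0,1]
    - [0,0,0,0,0,0,0.4]
    - [0,0,0,0,0,0,0.2]
    - [0,0,0,0,0,0,0.2]
    - [0,0,-0.5,0,0,0,0.2]
    - [0,0,-1,0,0,0,0.2]
    - [0,0,-1,0,0,0,0.2]
    - [0,0,-1,0,0,0,0.2]

```text
time_s: 10.6
position: [0.6181, -0.1527, 0.1021]
tcp_rot: [[-0.0, 1.0, 0.001], [1.0, 0.0, -0.0], [-0.0, 0.001, -1.0]]
force: [0.2, -0.1, 0.6]
opening: 0.398
```

Request:
send_rows:
  moves:
    - [0.3,0,-1,0,0,0,1]
    - [0.9,-0.3,-1,0,0,0,1]
    - [0.9,-0.3,-1,0,0,0,1]
    - [0.9,-0.3,-1,0,0,0,1]
    - [0.6,-0.3,-0.5,0,0,0,1]
    - [0,-0.1,0,0,0,0,1]
    - [0,0,0,0,0,0,1]

```text
time_s: 11.48
position: [0.585, -0.0632, 0.2124]
tcp_rot: [[0.0, 1.0, -0.001], [1.0, -0.0, -0.0], [-0.0, -0.001, -1.0]]
force: [-0.7, -0.3, 0.0]
opening: 0.005
```

```bash
python3 - <<'E'
from h import *
c=cap("wrist"); save(c,"w5"); s=status.read_state();print(s["position"],s["time_s"],s["force"],s["opening"])
W=cloud(c); np.save("w5.npy",W)
for t,z in [("hose_mouth",.064),("tip_mouth",.064),("valve_tab",.0995),("suction_stand",0)]:
    print(t,[(np.round(d["point"]).tolist(),round(d["confidence"],2),np.round(atz(c,*d["point"],z)[:2],4).tolist()) for d in models.landmark_of("wrist",t)[:2]])
E
```

```text
[ 0.58512121 -0.06339028  0.21207742] 11.525 [ 0.08435882 -0.22397955 -0.39627978] 0.004619691221847398
hose_mouth [([279.0, 96.0], 0.56, [0.585, 0.0208])]
tip_mouth [([271.0, 224.0], 0.59, [0.5778, -0.0888])]
valve_tab [([240.0, 182.0], 0.68, [0.5545, -0.0439])]
suction_stand [([279.0, 156.0], 0.71, [0.5848, -0.0361])]
```

View pics/w5.png

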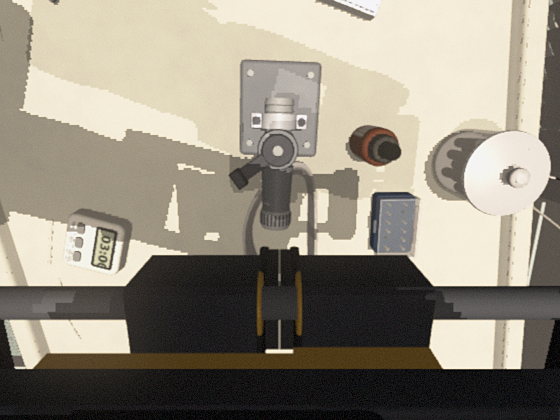

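```bash
python3 - <<'E'
from h import *
W=np.load("w5.npy")
for r in list(range(94,125,4))+list(range(168,228,6)):
    q=W[r,258:300]; q=q[(q[:,2]>.066)&(q[:,2]<.082)]
    if len(q): print(r,np.round([q[:,0].min(),q[:,0].max(),(q[:,0].min()+q[:,0].max())/2,q[:,1].mean(),q[:,2].max()],4))
P=W.reshape(-1,3); p=P[(P[:,2]>.012)&(P[:,2]<.021)&(abs(P[:,0]-.587)<.05)&(P[:,1]>-.04)&(P[:,1]<.07)]
print(cv2.minAreaRect((p[:,:2]*1000).astype(np.float32)))
p=P[(P[:,2]>.096)&(P[:,2]<.106)&(abs(P[:,0]-.557)<.02)&(abs(P[:,1]+.04)<.02)]
print("tab",p.min(0),p.max(0),p.mean(0),cv2.minAreaRect((p[:,:2]*1000).astype(np.float32)))
p=P[(P[:,2]>.0855)&(P[:,2]<.093)&(abs(P[:,0]-.588)<.02)&(abs(P[:,1]+.02)<.02)]
print("cap",p.min(0),p.max(0))
p=P[(P[:,2]>.05)&(P[:,0]>.63)&(P[:,0]<.71)&(P[:,1]>-.06)]; print("bottle",p.min(0),p.max(0))
E
```

```text
98 [0.5744 0.5896 0.582  0.019  0.0762]
102 [0.5735 0.5953 0.5844 0.016  0.0768]
106 [0.5743 0.5945 0.5844 0.013  0.0764]
110 [0.5726 0.5954 0.584  0.0099 0.0769]
114 [0.5678 0.5971 0.5824 0.0068 0.0794]
118 [0.5678 0.6012 0.5845 0.0037 0.0798]
122 [5.679e-01 6.011e-01 5.845e-01 6.000e-04 8.050e-02]
168 [ 0.5724  0.5959  0.5841 -0.0361  0.0819]
174 [ 0.5705  0.5951  0.5828 -0.0414  0.0783]
180 [ 0.5694  0.5942  0.5818 -0.0466  0.0786]
186 [ 0.5703  0.5943  0.5823 -0.0517  0.0782]
192 [ 0.5702  0.5935  0.5818 -0.0569  0.0781]
198 [ 0.5702  0.5936  0.5819 -0.0622  0.0775]
204 [ 0.5701  0.5927  0.5814 -0.0676  0.0774]
210 [ 0.5691  0.5936  0.5814 -0.073   0.0777]
216 [ 0.5681  0.5937  0.5809 -0.0779  0.0791]
222 [ 0.5681  0.5937  0.5809 -0.0833  0.0788]
((584.241943359375, 10.178783416748047), (87.38142395019531, 75.61682891845703), 87.84315490722656)
tab [ 0.54558771 -0.04920849  0.09615447] [ 0.56022207 -0.03368535  0.10117079] [ 0.55293247 -0.04143166  0.09934747] ((552.8829345703125, -41.61529541015625), (8.621748924255371, 14.298460960388184), 34.47077941894531)
cap [ 0.56809906 -0.0371312   0.08550121] [ 0.59590205 -0.00798824  0.09055472]
bottle [ 0.63000172 -0.05999773  0.05000415] [ 0.68599113 -0.00430332  0.32612885]
```

Request:
send_rows:
  moves:
    - [0.6,-0.7,0.5,0,0,0,1]
    - [0.6,-0.7,1,0,0,0,1]
    - [0.66,-0.75,1,0,0,0,1]
    - [0,0,1,0,0,0,1]
    - [0,0,0.8,0,0,0,1]
    - [0,0,0.4,0,0,0,1]
    - [0,0,0.16,0,0,0,1]
    - [0,0,0,0,0,0,1]

```text
time_s: 12.72
position: [0.5321, -0.0165, 0.0917]
tcp_rot: [[-0.0, 1.0, 0.0], [1.0, 0.0, -0.0], [-0.0, 0.0, -1.0]]
force: [-0.2, -0.4, 0.4]
opening: 0.008
```

```bash
python3 - <<'E'
from h import *
c=cap("wrist"); save(c,"w6"); s=status.read_state();print(s["position"],s["time_s"],s["force"],s["opening"])
E
```

```text
[ 0.53223404 -0.01650183  0.09198606] 12.775 [-0.17027179  0.50632064 -0.29129638] 0.007162129834245767
```

View pics/w6.png

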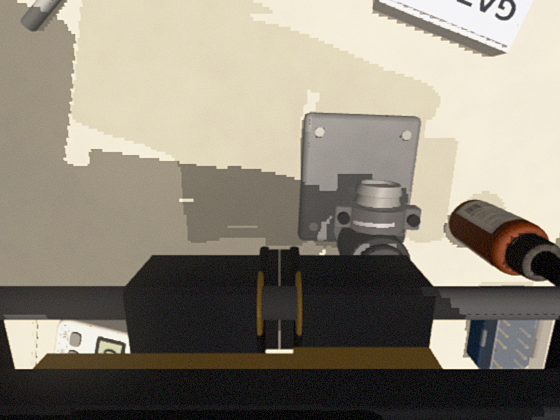

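Request:
send_rows:
  moves:
    - [-0.2,0.06,0,0,0,0,1]
    - [-0.18,0.06,0,0,0,0,1]
    - [-0.16,0.1,0,0,0,0,1]
    - [-0.16,0.1,0,0,0,0,1]
    - [-0.14,0.14,0,0,0,0,1]
    - [-0.13,0.15,0,0,0,0,1]
    - [-0.1,0.17,0,0,0,0,1]
    - [-0.09,0.17,0,0,0,0,1]
    - [-0.05,0.12,0,0,0,0,1]
    - [-0.02,0.1,0,0,0,0,1]

```text
time_s: 14.02
position: [0.5614, -0.0472, 0.0914]
tcp_rot: [[0.0, 1.0, 0.0], [1.0, -0.0, 0.0], [0.0, 0.0, -1.0]]
force: [-1.1, -0.7, 0.3]
opening: 0.008
```

```bash
python3 - <<'E'
from h import *
c=cap("wrist"); save(c,"w7"); s=status.read_state();print(s["position"],s["time_s"],s["force"],s["opening"])
c=cap("side"); cv2.imwrite("pics/s7.png",cv2.resize(c["img"][150:270,200:360],None,fx=4,fy=4)[:,:,::-1])
E
```

```text
[ 0.56195258 -0.04720712  0.09149867] 14.075 [-0.93915206 -0.99927826 -0.35330717] 0.007073668898894742
```

View pics/s7.png

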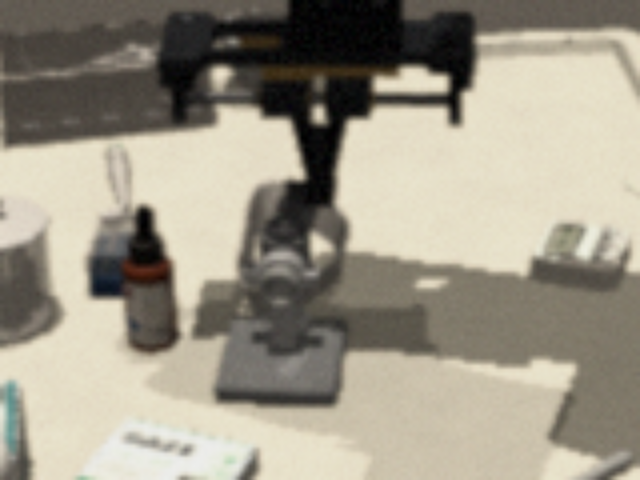

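Request:
send_rows:
  moves:
    - [0,0.1,0,0,0,0,1]
    - [0,0.1,0,0,0,0,1]
    - [0,0.1,0,0,0,0,1]
    - [0,0,0,0,0,0,1]

```text
time_s: 14.62
position: [0.5666, -0.047, 0.0915]
tcp_rot: [[-0.001, 1.0, -0.005], [1.0, 0.001, 0.0], [0.0, -0.005, -1.0]]
force: [-6.0, -2.8, 2.9]
opening: 0.006
```

Request:
send_rows:
  moves:
    - [0,0.1,0,0,0,0,1]
    - [0,0,0,0,0,0,1]

```text
time_s: 14.88
position: [0.5668, -0.047, 0.0914]
tcp_rot: [[-0.001, 1.0, -0.009], [1.0, 0.001, 0.0], [0.0, -0.009, -1.0]]
force: [-9.4, -3.5, 5.4]
opening: 0.002
```

Request:
send_rows:
  moves:
    - [0,-0.3,0,0,0,0,1]
    - [0,-0.6,0,0,0,0,1]
    - [0,-0.3,-0.8,0,0,0,1]
    - [0,0,-1,0,0,0,1]
    - [0,0.3,-1,0,0,0,1]
    - [0,0.6,-1,0,0,0,1]
    - [-0.6,0.6,-1,0,0,0,1]
    - [0,0,0,0,0,0,-1]
    - [0,0,0,0,0,0,-1]

```text
time_s: 16.0
position: [0.5775, -0.0613, 0.2106]
tcp_rot: [[-0.0, 1.0, -0.002], [1.0, 0.0, 0.001], [0.001, -0.002, -1.0]]
force: [-0.4, 0.9, -0.8]
opening: 0.151
```

```bash
python3 - <<'E'
from h import *
c=cap("wrist"); save(c,"w8"); s=status.read_state();print(s["position"],s["time_s"],s["force"],s["opening"])
W=cloud(c); P=W.reshape(-1,3)
p=P[(P[:,2]>.095)&(P[:,2]<.106)&(abs(P[:,0]-.58)<.03)&(abs(P[:,1]+.055)<.025)]
print("tab",p.min(0),p.max(0),p.mean(0),cv2.minAreaRect((p[:,:2]*1000).astype(np.float32)))
E
```

```text
[ 0.57707843 -0.06112264  0.2101815 ] 16.05 [-1.24556558  0.10243496 -0.39865566] 0.1953859496379764
tab [ 0.57496857 -0.06218332  0.09511157] [ 0.58902798 -0.05326534  0.10182058] [ 0.58188754 -0.05718158  0.09916919] ((581.950927734375, -57.746307373046875), (8.823310852050781, 14.082294464111328), 89.14717102050781)
```

View pics/w8.png

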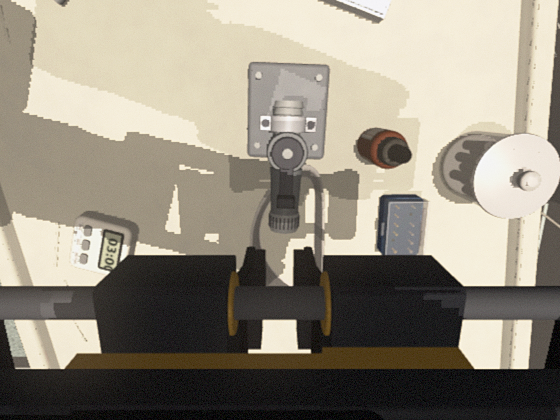

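Request:
send_rows:
  moves:
    - [0.94,-0.37,0,0,0,0,-1]
    - [0.93,-0.37,0,0,0,0,-1]
    - [0.93,-0.37,0,0,0,0,-1]
    - [0.93,-0.37,0,0,0,0,-1]
    - [0.93,-0.37,0,0,0,0,-1]
    - [0.93,-0.37,0,0,0,0,-1]
    - [0.93,-0.37,0,0,0,0,-1]
    - [0.93,-0.37,0,0,0,0,-1]
    - [0.93,-0.37,0,0,0,0,-1]
    - [0.93,-0.37,0,0,0,0,-1]
    - [0.93,-0.37,0,0,0,0,-1]

```text
time_s: 17.42
position: [0.4743, 0.196, 0.2113]
tcp_rot: [[-0.002, 1.0, -0.001], [1.0, 0.002, 0.0], [0.0, -0.001, -1.0]]
force: [-0.5, 0.4, -0.6]
opening: 1.0
```

Request:
send_rows:
  moves:
    - [0,0,0,0,0,0.95,-0.3]
    - [0,0,0,0,0,0.95,-0.3]
    - [0,0,0,0,0,0.95,-0.3]
    - [0,0,0,0,0,0.95,-0.3]
    - [0,0,0,0,0,0.95,-0.3]
    - [0,0,0,0,0,0,-0.3]

```text
time_s: 18.18
position: [0.475, 0.1951, 0.2113]
tcp_rot: [[0.735, 0.678, -0.001], [0.678, -0.735, 0.0], [-0.001, -0.001, -1.0]]
force: [-0.6, 0.6, 0.2]
opening: 0.653
```

```bash
python3 - <<'E'
from h import *
c=cap("wrist"); save(c,"w9"); s=status.read_state();print(s["position"],s["time_s"],s["tcp_rot"][:,0],s["opening"])
W=cloud(c); P=W.reshape(-1,3)
for t,z in [("rod_grip",.008),("clearing_rod",0)]:
    print(t,[(np.round(d["point"]).tolist(),round(d["confidence"],2),np.round(atz(c,*d["point"],z)[:2],4).tolist()) for d in models.landmark_of("wrist",t)[:2]])
for d in models.masks_of("wrist","clearing_rod")[:2]:
    p=W[d["mask"]]; p=p[p[:,2]>.005]; print(d["confidence"],d["extent"],cv2.minAreaRect((p[:,:2]*1000).astype(np.float32)))
    q=p[p[:,2]>.0145]; print(len(q),cv2.minAreaRect((q[:,:2]*1000).astype(np.float32)))
E
```

```text
[0.47523685 0.19488957 0.21138208] 18.225 [ 0.73425894  0.67886909 -0.00075706] 0.6532803110442638
rod_grip [([279.0, 156.0], 0.77, [0.4961, 0.2145])]
clearing_rod [([280.0, 187.0], 0.96, [0.4727, 0.1908])]
0.61 [266.2, 113.0, 288.8, 285.5] ((459.62738037109375, 183.37596130371094), (186.391845703125, 16.108348846435547), 42.97243118286133)
1092 ((471.3934020996094, 194.30386352539062), (154.27337646484375, 16.000442504882812), 42.99760437011719)
```

View pics/w9.png

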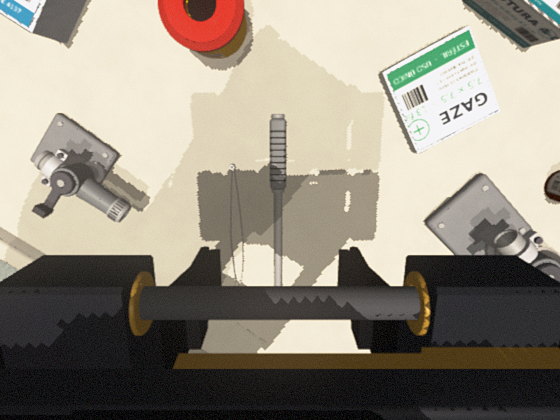

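Request:
send_rows:
  moves:
    - [0.56,0,0.9,0,0,0,0.3]
    - [0.56,0,0.9,0,0,0,0.3]
    - [0,0,1,0,0,0,0.3]
    - [0,0,1,0,0,0,0.3]
    - [0,0,1,0,0,0,0.3]
    - [0,0,1,0,0,0,0.3]
    - [0,0,1,0,0,0,0.3]
    - [0,0,0.8,0,0,0,0.3]
    - [0,0,0.4,0,0,0,0.3]
    - [0,0,0.2,0,0,0,0.3]
    - [0,0,0.1,0,0,0,0.3]
    - [0,0,0,0,0,0,0.3]

```text
time_s: 19.88
position: [0.4977, 0.213, 0.0045]
tcp_rot: [[0.737, 0.676, 0.001], [0.676, -0.737, 0.0], [0.001, 0.0, -1.0]]
force: [1.0, -0.1, 0.1]
opening: 0.348
```

```bash
python3 - <<'E'
from h import *
c=cap("wrist"); save(c,"w10"); s=status.read_state();print(s["position"],s["time_s"],s["force"],s["opening"])
E
```

```text
[0.49774329 0.2129797  0.00457888] 19.925 [-0.49900119 -0.44638088 -0.17840461] 0.3491916911225549
```

View pics/w10.png

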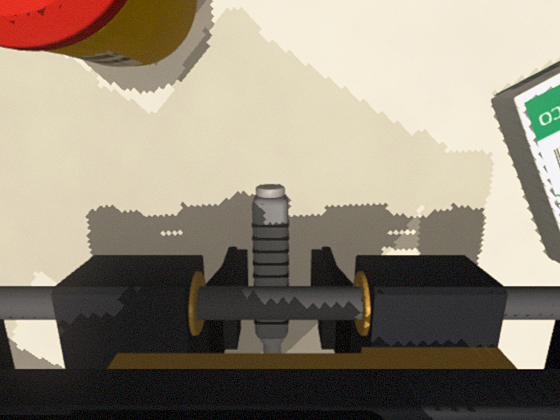

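Request:
send_rows:
  moves:
    - [0,-0.12,0,0,0,0,0.3]
    - [0,0,0,0,0,0,1]
    - [0,0,0,0,0,0,1]
    - [0,0,0,0,0,0,1]
    - [0,0,0,0,0,0,1]
    - [0,0,-0.3,0,0,0,1]
    - [0,0,-0.6,0,0,0,1]
    - [0,0,-0.9,0,0,0,1]
    - [0,0,-0.6,0,0,0,1]
    - [0,0,0,0,0,0,1]

```text
time_s: 21.18
position: [0.4964, 0.2153, 0.0657]
tcp_rot: [[0.737, 0.676, 0.003], [0.676, -0.737, 0.001], [0.003, 0.002, -1.0]]
force: [0.3, -0.2, -1.5]
opening: 0.178
```

```bash
python3 - <<'E'
from h import *
c=cap("wrist"); save(c,"w11"); s=status.read_state();print(s["position"],s["time_s"],s["force"],s["moment"],s["opening"])
W=cloud(c); P=W[170:250,240:320].reshape(-1,3); p=P[P[:,2]>.05]; print(cv2.minAreaRect((p[:,:2]*1000).astype(np.float32)))
c=cap("side"); W=cloud(c); save(c,"s11")
for d in models.masks_of("side","clearing_rod")[:1]:
    print(d["extent"],d["confidence"]); p=W[d["mask"]]; p=p[(p[:,2]>.03)&(p[:,2]<.12)]
    u=np.array([-.737,-.676]); g=np.array([.4977,.213]); t=(p[:,:2]-g)@u
    for a in np.arange(-.06,.17,.02):
        q=p[abs(t-a)<.01]
        if len(q)>3: 
            n=(q[:,:2]-g)@np.array([.676,-.737]); print(round(a,2),len(q),np.round([q[:,2].max(),np.median(q[:,2]),np.median(n)],4))
E
```

```text
[0.49573648 0.21515724 0.06480622] 21.225 [ 0.0926777   0.14205825 -1.21759649] [-0.02864617 -0.02174193 -0.0016927 ] 0.1787512320090253
((529.227783203125, 235.45358276367188), (64.91565704345703, 32.33366012573242), 27.52775764465332)
[288.9, 243.0, 357.6, 279.5] 0.67
-0.04 65 [ 0.0783  0.0728 -0.006 ]
-0.02 87 [ 0.0789  0.075  -0.0087]
0.0 12 [ 0.0787  0.076  -0.0013]
0.02 28 [ 0.0769  0.0718 -0.0101]
0.04 7 [ 0.0738  0.0717 -0.0059]
0.14 10 [ 0.0734  0.0705 -0.0066]
0.16 8 [ 0.0721  0.0708 -0.006 ]
```

View pics/w11.png

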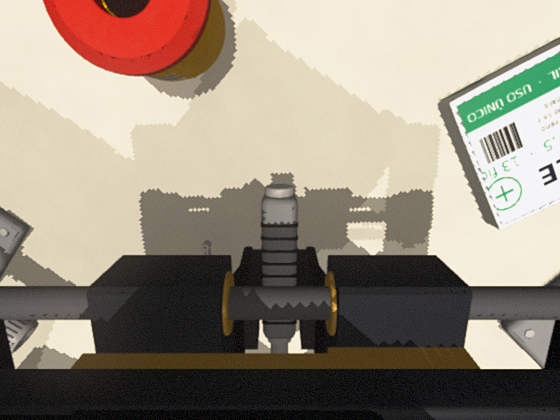

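View pics/s11.png

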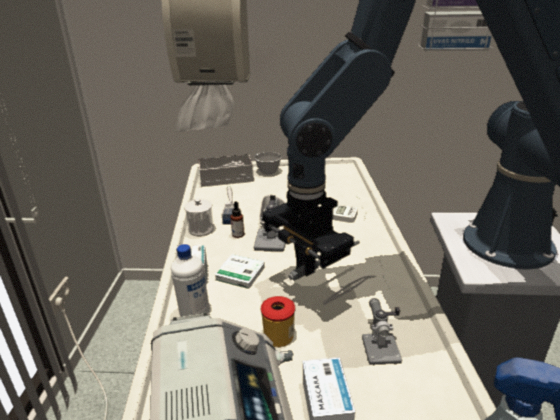

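Request:
send_rows:
  moves:
    - [0,0,0,0,0,-0.908,1]
    - [0,0,0,0,0,-0.908,1]
    - [0,0,0,0,0,-0.908,1]
    - [0,0,0,0,0,-0.908,1]
    - [0,0,0,0,0,-0.908,1]
    - [0,0.6,0,0,0,0,1]
    - [0,0.8,0.1,0,0,0,1]
    - [-0.06,0.8,0.1,0,0,0,1]
    - [-0.1,0.8,0,0,0,0,1]
    - [-0.1,0.6,0,0,0,0,1]
    - [0,0.25,0,0,0,0,1]
    - [0,0,0,0,0,0,1]

```text
time_s: 22.82
position: [0.5913, 0.205, 0.0588]
tcp_rot: [[0.037, 0.999, -0.0], [0.999, -0.037, 0.0], [0.0, -0.0, -1.0]]
force: [-0.3, -0.1, -0.8]
opening: 0.18
```

```bash
python3 - <<'E'
from h import *
for n in ("side","top"):
    c=cap(n); W=cloud(c); save(c,n+"12"); np.save(n+"12.npy",W)
    if n=="side": cv2.imwrite("pics/side12z.png",cv2.resize(c["img"][170:300,200:360],None,fx=4.5,fy=4.5,interpolation=cv2.INTER_CUBIC)[:,:,::-1])
    else: cv2.imwrite("pics/top12z.png",cv2.resize(c["img"][150:260,190:340],None,fx=5,fy=5,interpolation=cv2.INTER_CUBIC)[:,:,::-1])
    for t in ("rod_tip","hose_mouth"):
        print(n,t,[(np.round(d["point"]).tolist(),round(d["confidence"],2),np.round(atz(c,*d["point"],.064)[:2],4).tolist()) for d in models.landmark_of(n,t)[:2]])
s=status.read_state();print(s["position"],s["time_s"],s["tcp_rot"][:,0])
E
```

```text
side rod_tip []
side hose_mouth [([385.0, 335.0], 0.57, [0.3596, 0.3933])]
top rod_tip [([255.0, 201.0], 0.43, [0.5901, 0.0526])]
top hose_mouth [([268.0, 200.0], 0.78, [0.5928, 0.0157])]
[0.59067077 0.20525121 0.05913123] 23.125 [ 3.61833798e-02  9.99345164e-01 -7.73051881e-05]
```

View pics/side12z.png

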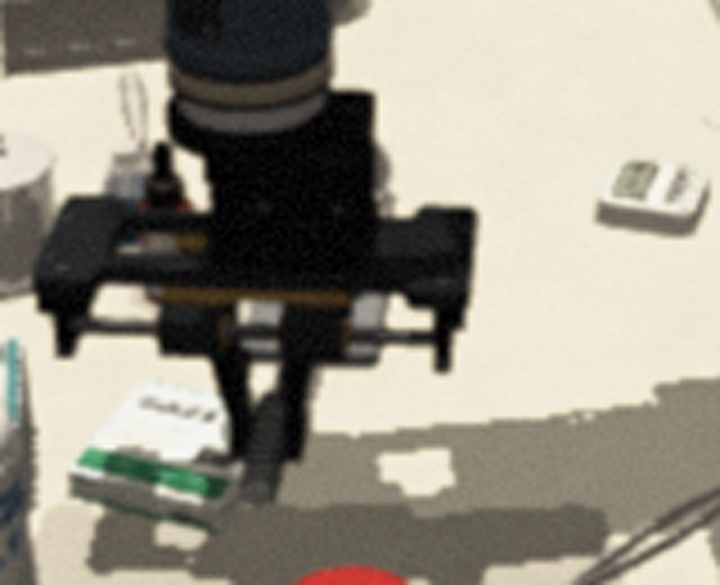

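View pics/top12z.png

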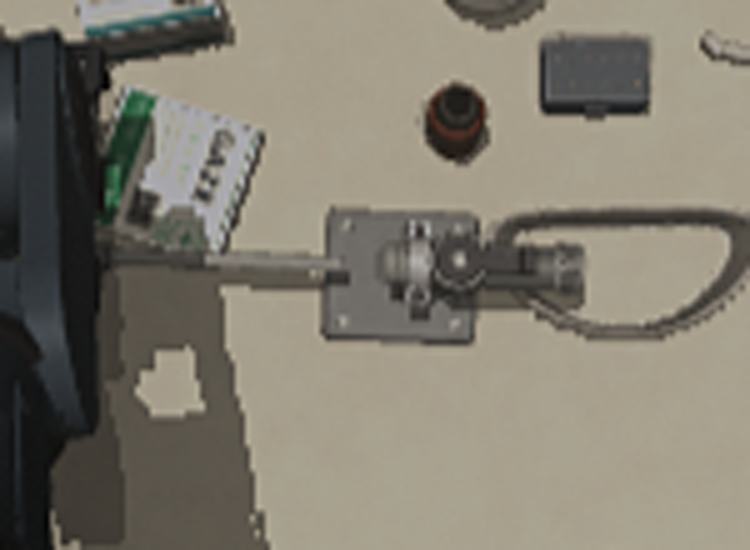

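```bash
python3 - <<'E'
from h import *
W=np.load("top12.npy")
for col in range(228,312,3):
    q=W[190:225,col]; i=np.where((q[:,2]>.055)&(q[:,2]<.085))[0]
    if len(i): q=q[i]; print(col,190+i.min(),190+i.max(),np.round([q[:,0].min(),q[:,0].max(),(q[:,0].min()+q[:,0].max())/2,q[:,1].mean(),q[:,2].max()],4))
c=cap("top"); cv2.imwrite("pics/top12y.png",cv2.resize(c["img"][185:225,225:315],None,fx=8,fy=8,interpolation=cv2.INTER_NEAREST)[:,:,::-1])
E
```

```text
228 200 202 [0.5878 0.5929 0.5904 0.1274 0.072 ]
231 200 202 [0.5877 0.5934 0.5906 0.1192 0.0708]
234 200 202 [0.5879 0.5928 0.5904 0.111  0.0669]
237 200 203 [0.5852 0.5929 0.589  0.1027 0.0665]
240 200 203 [0.5848 0.593  0.5889 0.0944 0.0681]
243 201 203 [0.5844 0.5902 0.5873 0.0861 0.0669]
246 201 203 [0.5844 0.5898 0.5871 0.0777 0.0692]
249 201 203 [0.5849 0.5901 0.5875 0.0694 0.0704]
252 201 203 [0.5842 0.59   0.5871 0.0612 0.0681]
255 201 203 [0.5844 0.5897 0.587  0.0528 0.0683]
267 198 205 [0.5779 0.5984 0.5881 0.0197 0.0804]
270 198 206 [0.5755 0.598  0.5868 0.0114 0.0787]
273 194 210 [0.5645 0.6086 0.5865 0.0032 0.081 ]
276 199 206 [ 0.5774  0.5935  0.5854 -0.005   0.0842]
279 197 208 [ 0.5712  0.5989  0.5851 -0.0132  0.0845]
282 196 208 [ 0.5703  0.6015  0.5859 -0.0213  0.0849]
285 197 207 [ 0.5737  0.5991  0.5864 -0.0297  0.0836]
288 198 207 [ 0.5727  0.5977  0.5852 -0.0381  0.0836]
291 198 207 [ 0.5727  0.5982  0.5854 -0.0464  0.078 ]
294 205 207 [ 0.5728  0.5775  0.5751 -0.0548  0.0744]
297 199 207 [ 0.5724  0.5943  0.5834 -0.0629  0.0773]
300 199 207 [ 0.5732  0.5948  0.584  -0.0712  0.0814]
303 199 208 [ 0.5705  0.5945  0.5825 -0.0795  0.0795]
306 199 207 [ 0.5732  0.5953  0.5842 -0.0878  0.0796]
```

View pics/top12y.png

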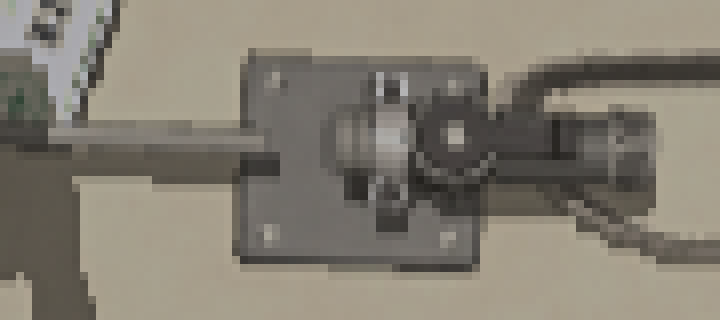

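Request:
send_rows:
  moves:
    - [0,0.04,-0.06,0,0,0,1]
    - [-0.3,0,0,0,0,0,1]
    - [-0.4,0,0,0,0,0,1]
    - [-0.4,0,0,0,0,0,1]
    - [-0.3,0,0,0,0,0,1]
    - [-0.2,0,0,0,0,0,1]
    - [0,0,0,0,0,0,1]

```text
time_s: 24.05
position: [0.5908, 0.1646, 0.0606]
tcp_rot: [[0.037, 0.999, -0.0], [0.999, -0.037, 0.0], [0.0, -0.0, -1.0]]
force: [-0.4, 0.6, -1.1]
opening: 0.18
```

```bash
python3 - <<'E'
from h import *
c=cap("top"); cv2.imwrite("pics/top13.png",cv2.resize(c["img"][185:225,225:315],None,fx=8,fy=8,interpolation=cv2.INTER_NEAREST)[:,:,::-1])
s=status.read_state();print(s["position"],s["time_s"],s["force"],s["moment"])
E
```

```text
[0.59083885 0.1649392  0.06056507] 24.1 [ 0.95491992  0.2077559  -1.12785068] [-0.02076373 -0.02739703  0.00083781]
```

View pics/top13.png

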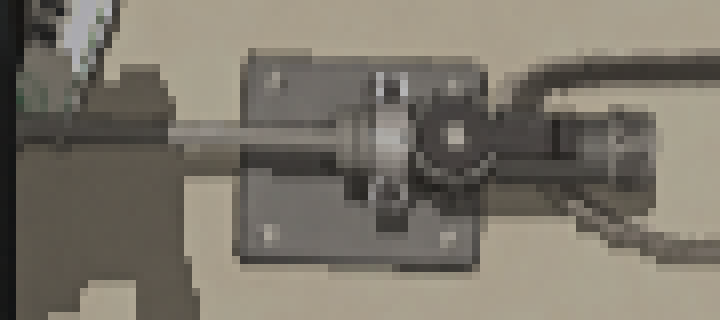

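Request:
send_rows:
  moves:
    - [-0.2,0,0,0,0,0,1]
    - [-0.3,0,0,0,0,0,1]
    - [-0.3,0,0,0,0,0,1]
    - [-0.3,0,0,0,0,0,1]
    - [-0.2,0,0,0,0,0,1]
    - [-0.1,0,0,0,0,0,1]

```text
time_s: 24.85
position: [0.5895, 0.1296, 0.0606]
tcp_rot: [[0.037, 0.999, -0.0], [0.999, -0.037, 0.0], [0.0, -0.0, -1.0]]
force: [0.0, -0.4, -0.6]
opening: 0.18
```

Request:
send_rows:
  moves:
    - [-0.2,0,0,0,0,0,1]
    - [-0.2,0,0,0,0,0,1]
    - [-0.2,0,0,0,0,0,1]
    - [-0.2,0,0,0,0,0,1]
    - [-0.2,0,0,0,0,0,1]

```text
time_s: 25.48
position: [0.5886, 0.1047, 0.0606]
tcp_rot: [[0.037, 0.999, -0.0], [0.999, -0.037, 0.0], [0.0, -0.0, -1.0]]
force: [0.5, -0.7, -0.3]
opening: 0.184
```

Request:
send_rows:
  moves:
    - [-0.2,0,0,0,0,0,1]
    - [-0.2,0,0,0,0,0,1]
    - [-0.2,0,0,0,0,0,1]
    - [-0.2,0,0,0,0,0,1]

```text
time_s: 25.98
position: [0.5878, 0.085, 0.0605]
tcp_rot: [[0.036, 0.999, -0.0], [0.999, -0.036, 0.0], [0.0, -0.0, -1.0]]
force: [0.8, 2.3, -0.5]
opening: 0.178
```

```bash
python3 - <<'E'
from h import *
c=cap("top"); cv2.imwrite("pics/top14.png",cv2.resize(c["img"][165:245,225:345],None,fx=6,fy=6,interpolation=cv2.INTER_NEAREST)[:,:,::-1])
s=status.read_state();print(s["position"],s["time_s"],s["force"],s["moment"])
c=cap("wrist"); save(c,"w14")
E
```

```text
[0.58782207 0.08420159 0.06051737] 26.025 [-0.67409521  2.41621019  0.51907024] [ 0.4337985  -0.1321816   0.02768018]
```

View pics/top14.png

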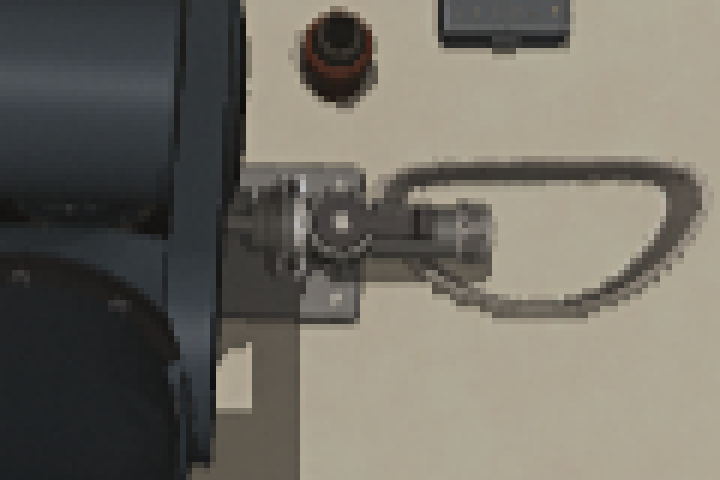

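View pics/w14.png

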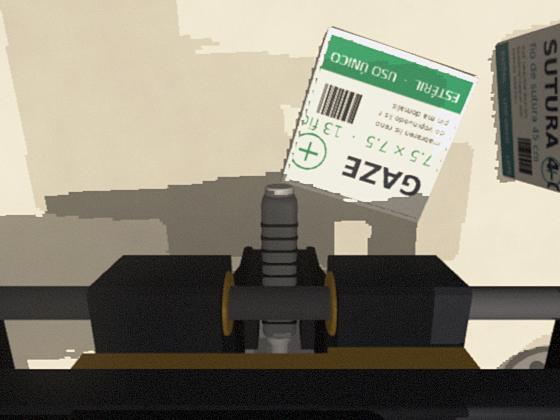

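Request:
send_rows:
  moves:
    - [-0.2,0,0,0,0,0,1]
    - [-0.2,0,0,0,0,0,1]
    - [-0.2,0,0,0,0,0,1]

```text
time_s: 26.45
position: [0.5874, 0.0692, 0.0606]
tcp_rot: [[0.036, 0.999, -0.0], [0.999, -0.036, -0.001], [-0.001, 0.0, -1.0]]
force: [-0.0, 0.0, -0.3]
opening: 0.178
```

Request:
send_rows:
  moves:
    - [-0.2,0,0,0,0,0,1]
    - [-0.1,0,0,0,0,0,1]
    - [-0.1,0,0,0,0,0,1]

```text
time_s: 26.82
position: [0.587, 0.0599, 0.0606]
tcp_rot: [[0.037, 0.999, 0.0], [0.999, -0.037, -0.0], [-0.0, 0.0, -1.0]]
force: [-0.6, 0.9, -0.9]
opening: 0.179
```

```bash
python3 - <<'E'
from h import *
c=cap("top"); cv2.imwrite("pics/top15.png",cv2.resize(c["img"][165:245,225:345],None,fx=6,fy=6,interpolation=cv2.INTER_NEAREST)[:,:,::-1])
s=status.read_state();print(s["position"],s["time_s"],s["force"],s["moment"])
c=cap("wrist"); save(c,"w15")
E
```

```text
[0.58697837 0.05966574 0.0605688 ] 26.875 [ 0.34770778 -0.95744378 -0.58941999] [-0.04548961 -0.10581734  0.01005664]
```

View pics/top15.png

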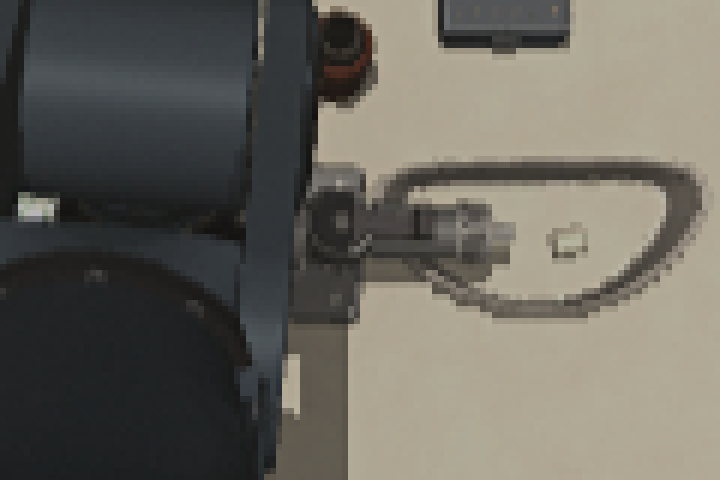

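View pics/w15.png

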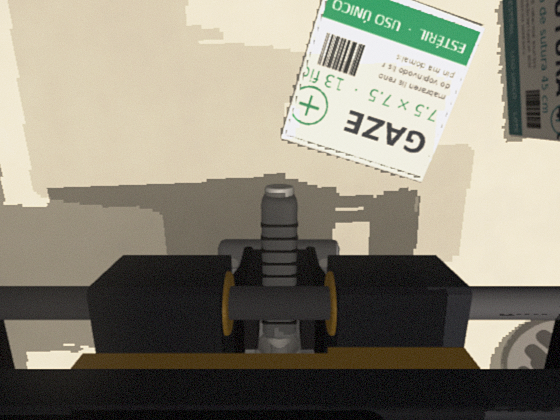

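Request:
send_rows:
  moves:
    - [0.3,0,0,0,0,0,1]
    - [0.6,0,0,0,0,0,1]
    - [0.8,0,0,0,0,0,1]
    - [0.8,0,0,0,0,0,1]
    - [0.8,0,0,0,0,0,1]
    - [0.8,0,0,0,0,0,1]
    - [0.8,0,0,0,0,0,1]
    - [0.8,0,0,0,0,0,1]
    - [0.6,0,0,0,0,0,1]
    - [0,0,0,0,0,0,1]

```text
time_s: 28.18
position: [0.5927, 0.2188, 0.0605]
tcp_rot: [[0.035, 0.999, 0.0], [0.999, -0.035, -0.0], [-0.0, 0.0, -1.0]]
force: [-0.9, -0.3, -1.6]
opening: 0.173
```

```bash
python3 - <<'E'
from h import *
c=cap("top"); save(c,"top16")
s=status.read_state();print(s["position"],s["time_s"],s["force"],s["opening"])
E
```

```text
[0.59257399 0.21790598 0.06046733] 28.225 [-0.40424537  0.10404792 -1.50599716] 0.17911891692220758
```

View pics/top16.png

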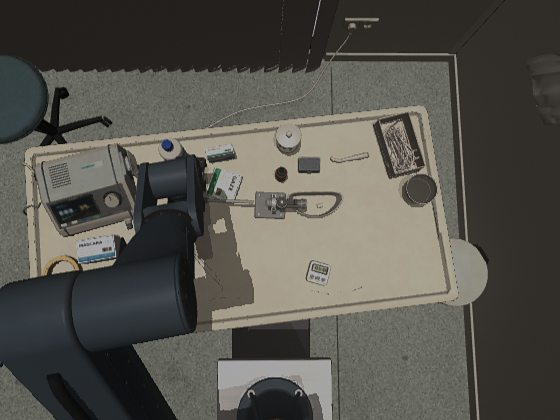

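Rod is free; plug shows in the dish at about (320,205). Now lay the rod at x≈0.505.

Request:
send_rows:
  moves:
    - [0,-0.5,0,0,0,0,1]
    - [0,-0.8,0,0,0,0,1]
    - [0,-0.8,0,0,0,0,1]
    - [0,-0.8,0,0,0,0,1]
    - [0,-0.6,0.3,0,0,0,1]
    - [0,0,0.6,0,0,0,1]
    - [0,0,0.6,0,0,0,1]
    - [0,0,0.4,0,0,0,1]
    - [0,0,0.2,0,0,0,1]
    - [0,0,0.1,0,0,0,1]
    - [0,0,0,0,0,0,1]

```text
time_s: 29.6
position: [0.5055, 0.2207, 0.0055]
tcp_rot: [[0.036, 0.999, 0.0], [0.999, -0.036, 0.0], [0.0, 0.0, -1.0]]
force: [0.3, 0.4, -0.4]
opening: 0.176
```

Request:
send_rows:
  moves:
    - [0,0,0.03,0,0,0,1]
    - [0,0,0,0,0,0,0.6]
    - [0,0,0,0,0,0,0.3]
    - [0,0,0,0,0,0,0.3]
    - [0,0,-0.4,0,0,0,0.3]
    - [0,0,-0.8,0,0,0,0.3]
    - [0,0,-1,0,0,0,0.3]
    - [0,0,-1,0,0,0,0.3]
    - [0,0,-1,0,0,0,0.3]
    - [-0.5,-0.5,-1,0,0,0,0.3]
    - [-0.8,-0.8,-0.5,0,0,0,0.3]
    - [-0.8,-0.8,0,0,0,0,0.3]

```text
time_s: 31.1
position: [0.4512, 0.1699, 0.1491]
tcp_rot: [[0.036, 0.999, 0.004], [0.999, -0.036, 0.0], [0.001, 0.004, -1.0]]
force: [0.4, -0.7, -0.2]
opening: 0.351
```

```bash
python3 - <<'E'
from h import *
s=status.read_state();print(s["position"],s["time_s"],s["force"],s["opening"])
c=cap("top"); save(c,"top17"); c=cap("side"); save(c,"side17"); c=cap("wrist"); save(c,"w17")
E
```

```text
[0.45118079 0.16989469 0.14911618] 31.1 [ 0.40755136 -0.72014096 -0.18025806] 0.3510065378732872
```

View pics/side17.png

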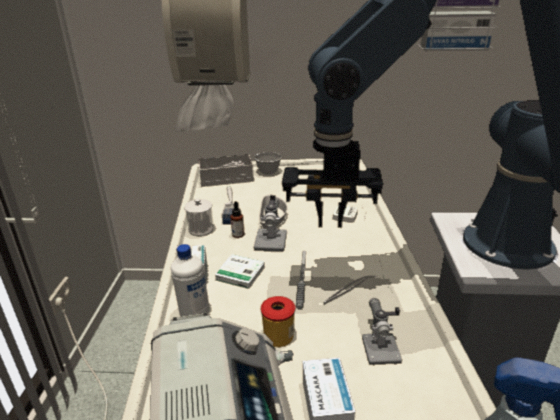

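View pics/w17.png

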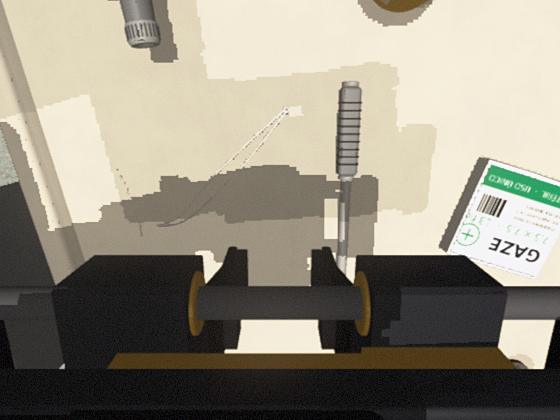

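View pics/top17.png

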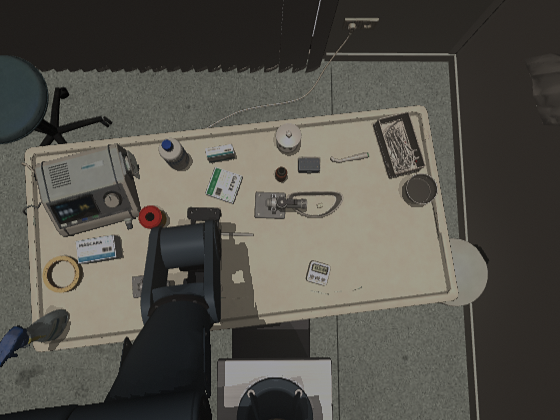

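```bash
python3 - <<'E'
from h import *
c=cap("top"); cv2.imwrite("pics/top18.png",cv2.resize(c["img"][165:250,210:350],None,fx=5.5,fy=5.5,interpolation=cv2.INTER_CUBIC)[:,:,::-1])
W=cloud(c); q=W[195:215,312:330].reshape(-1,3); i=q[:,2]>.012; print("plug",q[i].mean(0) if i.any() else None, i.sum())
print(models.landmark_of("top","plug")[:1])
E
```

```text
plug [ 0.55785475 -0.12290412  0.14736168] 38
[{'point': [316.8, 207.2], 'confidence': 0.59}]
```

View pics/top18.png

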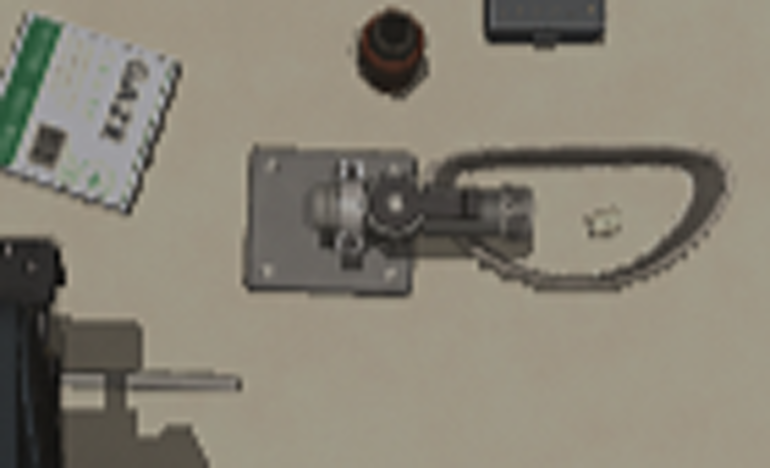

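The plug shows in the dish at zoom (603,220), the lever lies along the tube, and the rod lies flat on the top. I'll hand in now.

```bash
python3 -c "
from rig import bot,status
print(status.read_state()['time_s']); print(bot.hand_in())"
```

```text
31.35
the job is handed in; nothing more can be done
None
```

The job was done in the order asked and handed in at 31.4 s of the 69 s allowed; `hand_in` gives no verdict.

1. **Dish:** I pinched it by its long wall and set it under the tip end.
2. **Valve:** I pushed the lever until it met its stop. The push rose to about 9 N with no further movement.
3. **Rod:** I ran it in from the hose end until its tip stood about 11 mm out of the tip mouth, and the plug dropped into the dish.
4. **Finish:** I drew the rod right out, laid it flat at about x = 0.505 m between the tweezers and the gauze packet, and moved the gripper clear.

**Last checks:**
- The last pictures show the lever in line with the tube and the rod flat on the top. The dish stands on the top with the plug in it, and the bystanders are where they were.
- The network also finds the plug in the dish, with confidence 0.59.
- One check was no use: the depth reading at the plug was spoiled by pixels with no depth (it gave z of 0.147 m). That the plug is in the dish therefore rests on the pictures and the network.
- Pushing the plug showed at most about 2.4 N in the readings, below the 5 to 12 N expected. Forces are only reported at the end of each call, so the peak may have been missed.

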